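# Wipe broken crockery chips off the chopping board

## Task

Two sharp chips of broken crockery lie on the wooden chopping board. Wipe them off the board into the metal catch pan at its end with the scraper block (the one with the upright fin handle), never touching the chips with the gripper or arm, then leave the scraper standing upright on the cleared board.

Things in the scene. Friction and masses are not known exactly. Their poses are not given: they have to be found in the camera images.
- board: Fixed wooden chopping board, an open metal catch pan clipped to one end. Origin: centre of the board's underside, on the table; z up. Wood 200 mm along x, 260 along y, 30 thick (top at z = 30 mm). The pan spans y = -130 to -260 mm, 200 wide, walls 3 mm, rim at z = 20 mm (below the board's top), floor at z = 3 mm: wiping towards the board's -y drops chips in.
- scraper: Loose 250 g scraper block standing on the table left of the board; near it a wooden brush without handle. Grey foot 160 mm along x, 36 along y, 22 high, steel edge; black upright fin handle on top, centred, 90 along x, 24 thick along y, 22 to 70 mm high. Same after a half turn. Origin: centre of the foot's underside, z up. Wipes with the foot's long side faces, along y.
- chip_a: Loose flat white crockery chip, a bent shard, about 35 x 20 mm, 10 mm thick, 14 g, on the board. Origin: centre of its underside. Both chips start with their centres within 50 mm of the board's centre along its x and along its y, at any yaw.
- chip_b: The other loose white crockery chip, a stubby shard, about 25 x 24 mm and 10 mm thick, 13 g, lying on the board. Origin: centre of its underside.
There are look-alikes about, which are no part of the job. Leave any green look-alike of the scraper alone. What is shaped like the chip_b but green is not meant.

How it is judged:
By the outcome, as a careful person would: the job done as asked, in the order asked, and still so for the second after the job is handed in, with the robot touching nothing.
It also fails if it takes over 45 s, if anything falls off the work surface, if the arm or the gripper's body presses on something with over 40 N, if the wrist force passes 120 N, or if a joint passes its speed limit or range.

## Robot

A 6-joint arm with a two-finger parallel gripper is mounted at the origin on the work surface. World frame = base frame: x ahead of the robot, y to its left, z up, the work surface at z = 0. Lengths are in m, angles in rad, forces in N, time in s.
With the tool pointing down it reaches from about 0.35 to 0.85 m from the base axis. Payload 8.1 kg.
Tool frame: the origin (TCP) lies at the very end of the fingers, on their centre line; the grasp point (between the pads) lies 19 mm behind it (robot.grip_depth is the distance from the TCP to the grasp point, in m); z points along the fingers, y is the line along which they close (so a half turn about z gives the same grasp; the last joint's range is limited). The gripper opens to 93 mm and grips with 3 to 60 N. Pads are 15 mm wide; open, the fingers measure 128 mm over their backs; the gripper's body (75 mm by 188 mm) begins 65 mm behind the grasp point.
Start: joints at [1.231, 0.13, 1.488, -0, 1.523, -0.085], TCP at [0.151, 0.581, 0.219] pointing down, gripper open.
Joint ranges: [-2.96, 2.96], [-0.89, 2.26], [0.02, 2.5], [-1.34, 4.48], [0, 2.73], [-2.66, 2.66]. Speed limits (rad/s): [2.39, 2.39, 2.79, 3.14, 3.14, 3.14].

## Interface

Orientations are given as a rotation vector (axis times angle).
In Python, from plant import robot gives the robot as it stands. The module is installed in compiled form; this text tells all that it offers.
- The arm moves only by the shell command python3 -m jog 'ROWS' [FORCE]. ROWS is JSON, a list that holds one entry, the list of rows, each a list of 7 numbers: the turn, a rotation vector about the tool's x, y, z in degrees, then the shift along the tool's x, y, z in cm, then the finger opening in cm, from 0 to 9.3. A call has 1 to 5 rows; each row shifts and turns the commanded pose from where the row before left it, along the tool's axes as they then stand; what a row does not reach is not made up. A row lasts 1/12 s, in which the tool goes at most 41.7 mm and 7.16 degrees, less where a joint would pass 70% of its speed; a pose out of reach is approached as far as the arm can. A call is refused whole if a number of a shift passes 4.17 or a number of a turn 7.16, either way. A call with a gripper value outside its range is refused whole. The fingers move at their own pace and stop on an object; FORCE is the grip in N (left out, the last holds). Time passes only in rows, so rows that do not move let the fingers close. It gives the time, the measured TCP pose, the force and the opening at its end, in the units of the state.
- robot.read_state(): the state, without advancing time (a new reading comes with each control period).
- robot.read_camera(name): name is "side" or "top" or "wrist"; returns a dict with "img" (400x640x3 uint8, red, green, blue), "fx", "fy", "cx", "cy" (pixels), "extrinsics" (4x4, takes a point from camera to world coordinates). Camera axes: x right, y up, looking along -z (the intrinsics and any distortion apply to the point x, -y, -z); pixel columns grow to the right and rows downward; lengths in m; the calibration is good to about 2 mm. A picture is of the moment at which its call begins. There is no depth.
- robot.close_job(): hands the job in, once; it reports no verdict.
Trained networks look in a picture, given as the dict that the camera call returned (one of the last four; its "shot" number tells which), for a name from the list of things; names that differ only in an ending like _2 or _b are one class to them, and where a whole thing is asked for, a point or a joint stands for the part that bears it (a point fixed in the world has none). Each returns a list of dicts, best first, with "confidence" (0 to 1); they miss things now and then, are a little off and sometimes report something else, mostly with a low value. They report only what shows in the picture. A call takes as long as a camera call. They do not tell look-alikes from the thing itself.
- robot.masks_of(picture, label): "pixels" (400x640 bool, what is visible of it) and "point" ([column, row] in pixels, amid what is visible of it).
- robot.pinpoint(picture, label): "point" ([column, row] in pixels: a listed point, or the origin of a listed thing).
The state is a dict: "t": time; "q": joint angles; "dq": joint speeds; "joint_torque": joint torques, N m; "tool_pos": TCP position; "orientation": TCP orientation; "force": force on the tool from outside, world axes, zero at the start; "wrist_torque": the same for the moment, N m; "opening": finger opening in m.
Only numpy, scipy, OpenCV 4.12 (cv2) and the standard library are available. Lean on these libraries where they do the work, as an engineer would, in place of code of your own. Each camera call takes 0.05 s, during which the arm holds its last target. There are 200 camera calls.

## Working session

There is one attempt and no reset: what is moved stays moved. The work goes in short steps, Python scripts to look and compute and a shell command to move; the robot and the scene stay as the last step left them, time stands still between calls to the robot, and variables do not carry over. Pictures are saved under pics/ and viewed, on a budget of 10 in all, crops included, one or two more only if the job needs it, and the job is handed in when it is done.

```bash
mkdir -p pics
cat > h.py <<'E'
import numpy as np, cv2
from plant import robot
from scipy.spatial.transform import Rotation as R
def ray(c,p):
    E=np.array(c["extrinsics"]); d=np.array([(p[0]-c["cx"])/c["fx"],-(p[1]-c["cy"])/c["fy"],-1.])
    return E[:3,3],E[:3,:3]@d
def onz(c,p,z):
    o,d=ray(c,p); return o+d*(z-o[2])/d[2]
def proj(c,P):
    E=np.array(c["extrinsics"]); q=E[:3,:3].T@(np.array(P)-E[:3,3])
    return [c["cx"]+c["fx"]*q[0]/-q[2], c["cy"]-c["fy"]*q[1]/-q[2]]
def save(c,n,crop=None,s=1):
    im=c["img"][:,:,::-1]
    if crop: im=im[crop[1]:crop[3],crop[0]:crop[2]]
    cv2.imwrite("pics/"+n,cv2.resize(im,None,fx=s,fy=s,interpolation=cv2.INTER_CUBIC))
E
cat > a.py <<'E'
from h import *
s=robot.read_state(); print(s["t"],s["tool_pos"],s["orientation"],s["opening"])
ims=[]
for n in ["top","side"]:
    c=robot.read_camera(n); save(c,n+"0.png")
    print(n,c["fx"],c["cx"],c["cy"],[k for k in c if k not in("img",)],np.round(c["extrinsics"],3).tolist())
    for l in ["board","scraper","chip_a","chip_b"]:
        for k,z in (("pin",{"board":0,"scraper":0}.get(l,.03)),):
            for d in robot.pinpoint(c,l): print(l,np.round(d["point"]),round(d["confidence"],2),np.round(onz(c,d["point"],z),3))
E
python3 a.py
```

```text
0.0 [0.15101616 0.58009112 0.21760472] [-3.99096080e-01 -3.11574618e+00  2.81636622e-03] 0.09262452196965398
top 413.80056521261065 313.77683183354833 195.04622189830314 ['fx', 'fy', 'cx', 'cy', 'extrinsics', 'shot'] [[0.023, 0.999, -0.037, 0.445], [-1.0, 0.022, -0.021, 0.182], [-0.02, 0.038, 0.999, 1.016], [0.0, 0.0, 0.0, 1.0]]
board [419. 189.] 0.56 [ 0.503 -0.054  0.   ]
scraper [215. 168.] 0.93 [0.546 0.45  0.   ]
scraper [278. 148.] 0.9 [0.598 0.293 0.   ]
scraper [186. 251.] 0.71 [0.338 0.514 0.   ]
chip_a [424. 173.] 0.67 [ 0.54  -0.059  0.03 ]
chip_a [410. 197.] 0.54 [ 0.482 -0.025  0.03 ]
chip_a [331. 164.] 0.37 [0.558 0.162 0.03 ]
chip_b [424. 173.] 0.67 [ 0.54  -0.059  0.03 ]
chip_b [410. 197.] 0.54 [ 0.482 -0.025  0.03 ]
chip_b [331. 164.] 0.37 [0.558 0.162 0.03 ]
side 508.9615940699818 322.1193902041809 190.83015822682265 ['fx', 'fy', 'cx', 'cy', 'extrinsics', 'shot'] [[0.973, 0.181, -0.142, 0.33], [-0.229, 0.71, -0.666, -0.523], [-0.02, 0.681, 0.732, 0.848], [0.0, 0.0, 0.0, 1.0]]
board [368. 303.] 0.65 [ 0.511 -0.054  0.   ]
scraper [242. 128.] 0.97 [0.345 0.517 0.   ]
scraper [362. 167.] 0.9 [0.602 0.301 0.   ]
scraper [324. 134.] 0.78 [0.542 0.437 0.   ]
chip_a [385. 293.] 0.69 [ 0.542 -0.058  0.03 ]
chip_a [365. 216.] 0.52 [0.558 0.129 0.03 ]
chip_a [350. 288.] 0.48 [ 0.482 -0.032  0.03 ]
chip_b [385. 293.] 0.69 [ 0.542 -0.058  0.03 ]
chip_b [365. 216.] 0.52 [0.558 0.129 0.03 ]
chip_b [350. 288.] 0.48 [ 0.482 -0.032  0.03 ]
```

View pics/top0.png

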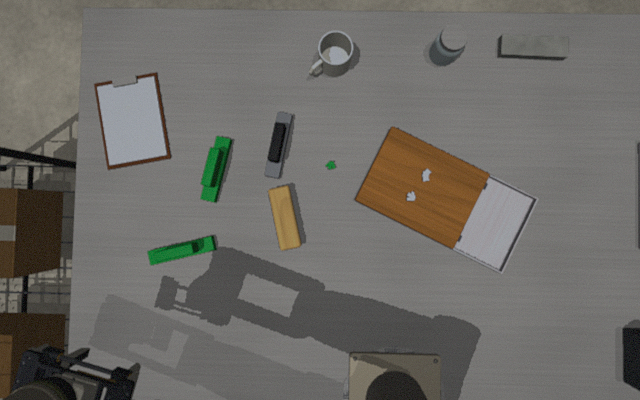

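View pics/side0.png

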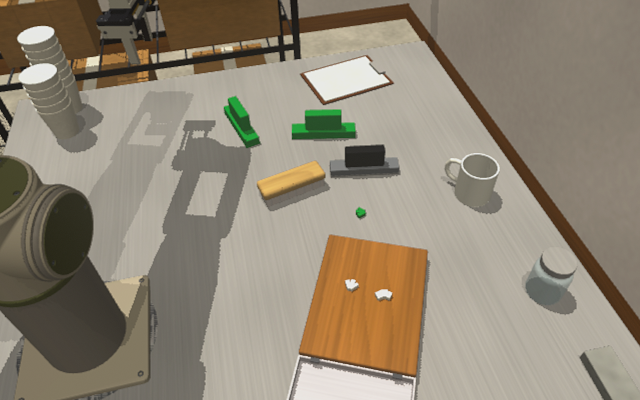

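The overview pictures show these candidates for the scraper in the top view:
- (278,148): grey foot with a black fin, which fits the description.
- (215,168) and (186,251): green look-alikes.
- (285,217): the yellow wooden brush.

The white chips are at (424,173) and (410,197). The green one at (331,164) isn't meant. The pan is on the right end of the board. Next I'll measure poses and check a close crop.

```bash
cat > b.py <<'E'
from h import *
c=robot.read_camera("top"); save(c,"crop1.png",(180,90,560,290),2)
hsv=cv2.cvtColor(c["img"],cv2.COLOR_RGB2HSV)
def rect(mask,z,n):
    k,_=cv2.findContours(mask.astype(np.uint8),cv2.RETR_EXTERNAL,cv2.CHAIN_APPROX_NONE); k=max(k,key=cv2.contourArea)[:,0,:]
    P=np.array([onz(c,p,z)[:2] for p in k],np.float32)
    (x,y),(w,h),a=cv2.minAreaRect(P*1000); print(n,np.round([x,y,w,h,a],1))
for d in robot.masks_of(c,"scraper"):
    m=d["pixels"]; print(d["point"],d["confidence"])
    if abs(d["point"][0]-278)<15:
        rect(m,.022,"scr")
        v=hsv[:,:,2].astype(int); f=m&(v<50); rect(f,.07,"fin")
b=(hsv[:,:,1]>110)&(hsv[:,:,0]<20)&(np.arange(640)>340)[None]
rect(cv2.morphologyEx(b.astype(np.uint8),cv2.MORPH_OPEN,np.ones((5,5))),.03,"board")
w=c["img"].min(2)>190
n,l,st,ce=cv2.connectedComponentsWithStats(w.astype(np.uint8))
for i in range(1,n):
    if 10<st[i,4]<200 and 350<ce[i][0]<480: print(ce[i],st[i,4],onz(c,ce[i],.04))
c=robot.read_camera("side")
for d in robot.masks_of(c,"scraper"):
    if abs(d["point"][0]-362)<20:
        m=d["pixels"]; v=c["img"].max(2); 
        rect(m&(v<50),.046,"fin side")
T=R.from_rotvec(robot.read_state()["orientation"]).as_matrix(); print(np.round(T,3))
E
python3 b.py
```

```text
[181.6, 250.1] 0.96
[276.8, 150.2] 0.81
scr [600.9 291.5  40.7 156.2  77.9]
fin [600.5 289.1  27.3  91.2  79.4]
[217.7, 168.1] 0.58
board [507.8 -53.7 259.  199.1  64.6]
fin side [604.6 289.3  66.7  92.9  80.2]
[[-0.968  0.252 -0.   ]
 [ 0.252  0.968  0.   ]
 [ 0.     0.    -1.   ]]
```

View pics/crop1.png

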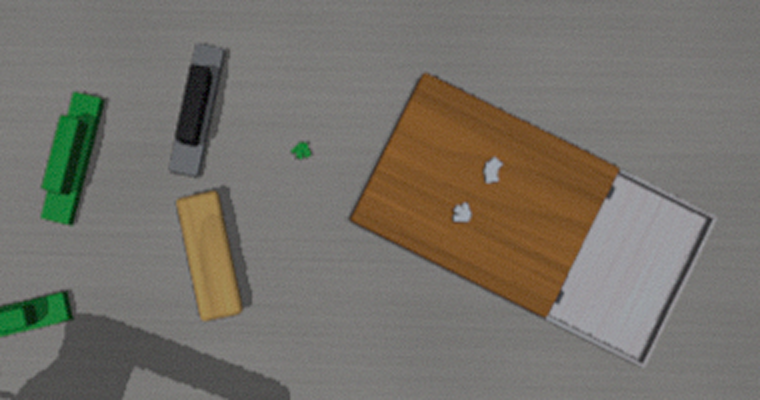

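The board centre is near (0.508,-0.054) with yaw -25.4°. The scraper is at (0.601,0.290) with yaw about -11°. The crop confirms the grey/black scraper at crop pixel (197,108), clear of the green look-alikes and the brush. I'll go above it and turn to align.

```bash
python3 -m jog '[[[0,0,-3.9,0,0,0,9.3],[0,0,0,-1.5,-0.5,0,9.3],[0,0,0,-2.5,-1,0,9.3],[0,0,0,-2.5,-1,0,9.3],[0,0,0,-2.5,-1,0,9.3]]]'
python3 -m jog '[[[0,0,0,-2.5,-1,0,9.3],[0,0,0,-2.5,-1,0,9.3],[0,0,0,-2.5,-1,0,9.3],[0,0,0,-2.5,-1,0,9.3],[0,0,0,-2.5,-1,0,9.3]]]'
python3 -m jog '[[[0,0,0,-2.5,-1,0,9.3],[0,0,0,-2.5,-1,0,9.3],[0,0,0,-2.5,-1,0,9.3],[0,0,0,-2.5,-1,0,9.3],[0,0,0,-2.5,-1,0,9.3]]]'
python3 -m jog '[[[0,0,0,-2.5,-1,0,9.3],[0,0,0,-2.5,-1,0,9.3],[0,0,0,-2.5,-1,0,9.3],[0,0,0,-2.5,-1,0,9.3],[0,0,0,-2.5,-1,0,9.3]]]'
python3 -m jog '[[[0,0,0,-0.5,0,0,9.3],[0,0,0,0,0,0,9.3],[0,0,0,0,0,0,9.3]]]'
cat > w.py <<'E'
from h import *
import sys
s=robot.read_state(); T=R.from_rotvec(s["orientation"]).as_matrix(); p=np.array(s["tool_pos"])
print(s["t"],np.round(p,4),"yaw_y",np.degrees(np.arctan2(T[1,1],T[0,1])),np.round(T[:,2],3),s["opening"],np.round(s["force"],1))
def to(x,y,z): print("tool cm to target",np.round(T.T@(np.array([x,y,z])-p)*100,2))
E
cat > c.py <<'E'
from w import *
c=robot.read_camera("wrist"); save(c,"w1.png")
for P in ([.601,.29,.07],): print(proj(c,P))
for d in robot.masks_of(c,"scraper"):
    m=d["pixels"]; v=c["img"].max(2); print(d["point"],d["confidence"])
    for mm,z in ((m,.022),(m&(v<50),.07)):
        k,_=cv2.findContours(mm.astype(np.uint8),cv2.RETR_EXTERNAL,cv2.CHAIN_APPROX_NONE)
        if not k: continue
        k=max(k,key=cv2.contourArea)[:,0,:]
        print(np.round(cv2.minAreaRect(np.array([onz(c,q,z)[:2]*1000 for q in k],np.float32))[:3],1) if 0 else cv2.minAreaRect(np.array([onz(c,q,z)[:2]*1000 for q in k],np.float32)))
to(.601,.29,.07)
E
python3 c.py
```

```text
t: 1.12
tool_pos: [0.2337, 0.529, 0.2187]
orientation: [0.291, 3.128, 0.0]
force: [0.7, -0.4, 0.9]
opening: 0.0933
t: 1.53
tool_pos: [0.3477, 0.4564, 0.2188]
orientation: [0.293, 3.128, 0.0]
force: [0.3, 0.3, -0.4]
opening: 0.0932
t: 1.95
tool_pos: [0.4613, 0.384, 0.2188]
orientation: [0.293, 3.128, 0.0]
force: [0.2, -0.1, -0.4]
opening: 0.0931
t: 2.37
tool_pos: [0.5748, 0.3117, 0.2186]
orientation: [0.293, 3.128, 0.0]
force: [0.1, 0.2, 0.6]
opening: 0.0928
t: 2.62
tool_pos: [0.5784, 0.3118, 0.2183]
orientation: [-0.294, -3.127, -0.0]
force: [-0.2, 0.2, -0.2]
opening: 0.093
2.6167 [0.5784 0.3118 0.2183] yaw_y 79.2698170687873 [-0.001  0.    -1.   ] 0.09303662817126943 [-0.2  0.2 -0.2]
[np.float64(296.45151494893173), np.float64(206.29046720056738)]
[439.1, 103.2] 0.95
((544.4189453125, 447.19390869140625), (56.57820510864258, 160.65309143066406), 77.40625762939453)
((503.0263977050781, 431.20355224609375), (7.99346923828125, 13.4918212890625), 56.343711853027344)
[299.7, 189.1] 0.7
((604.9165649414062, 291.62359619140625), (38.463645935058594, 161.66580200195312), 79.4518814086914)
((601.3533325195312, 292.6233825683594), (23.71982765197754, 96.47123718261719), 79.98058319091797)
tool cm to target [-2.64 -1.72 14.83]
```

```bash
python3 -m jog '[[[0,0,-0.3,-1.4,-0.8,0,9.3],[0,0,0,-1.3,-0.8,0,9.3],[0,0,0,0,0,2.5,8],[0,0,0,0,0,2.5,8],[0,0,0,0,0,2.5,8]]]'
python3 -m jog '[[[0,0,0,0,0,2.5,8],[0,0,0,0,0,0,8],[0,0,0,0,0,0,8]]]'
cat > d.py <<'E'
from c import *
to(.602,.291,.030)
E
python3 d.py
```

```text
t: 3.13
tool_pos: [0.6028, 0.2911, 0.1437]
orientation: [0.285, 3.127, 0.001]
force: [0.2, -0.6, 0.1]
opening: 0.081
t: 3.38
tool_pos: [0.6008, 0.2905, 0.1171]
orientation: [-0.284, -3.125, 0.003]
force: [0.3, -0.4, 0.5]
opening: 0.0803
3.3833 [0.6008 0.2905 0.1171] yaw_y 79.6213503141762 [-0.004 -0.001 -1.   ] 0.08029865247930056 [ 0.3 -0.4  0.5]
[np.float64(314.4234666463766), np.float64(219.8048934055474)]
[522.7, 84.7] 0.91
((558.6650390625, 449.1678161621094), (72.87454223632812, 133.7941131591797), 76.92293548583984)
[317.5, 185.8] 0.84
((605.2092895507812, 291.3779602050781), (36.6929931640625, 160.42095947265625), 79.6927490234375)
((601.7772216796875, 292.240478515625), (23.460723876953125, 95.6698226928711), 79.83804321289062)
tool cm to target [-0.04 -0.04  4.71]
tool cm to target [-0.14  0.09  8.71]
```

View pics/w1.png

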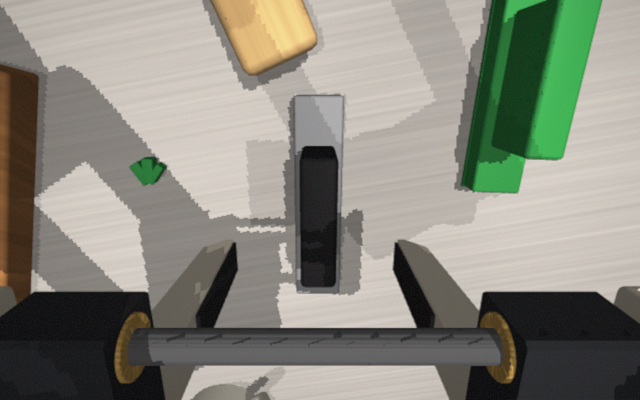

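The wrist view shows the black fin at (318,215), midway between the fingers and aligned with them. I'll descend and grip.

```bash
python3 -m jog '[[[0,0,0,-0.2,0.1,2,8],[0,0,0,0,0,2,8],[0,0,0,0,0,2,8],[0,0,0,0,0,1.5,8],[0,0,0,0,0,1.0,8]]]' 40
python3 -m jog '[[[0,0,0,0,0,0,8],[0,0,0,0,0,0,1],[0,0,0,0,0,0,1],[0,0,0,0,0,0,1],[0,0,0,0,0,0,1]]]' 40
python3 -m jog '[[[0,0,0,0,0,0,1],[0,0,0,0,0,0,1],[0,0,0,0,0,0,1],[0,0,0,0,0,0,1]]]' 40
python3 w.py
```

```text
t: 3.9
tool_pos: [0.6048, 0.2918, 0.0337]
orientation: [0.284, 3.128, 0.001]
force: [0.8, -0.0, 0.3]
opening: 0.0803
t: 4.32
tool_pos: [0.6054, 0.2919, 0.0352]
orientation: [0.285, 3.127, 0.002]
force: [0.5, -0.0, -0.2]
opening: 0.058
t: 4.65
tool_pos: [0.6045, 0.2916, 0.0337]
orientation: [0.285, 3.129, 0.0]
force: [0.0, 0.0, -0.1]
opening: 0.0315
4.65 [0.6045 0.2916 0.0337] yaw_y 79.59702101539689 [ 0.  0. -1.] 0.03150453878461847 [ 0.   0.  -0.1]
```

```bash
python3 -m jog '[[[0,0,0,0.2,0,0.4,3.2],[0,0,0,0,0,0,3.1],[0,0,0,0,0,0,1],[0,0,0,0,0,0,1],[0,0,0,0,0,0,1]]]' 50
python3 -m jog '[[[0,0,0,0,0,0,1],[0,0,0,0,0,0,1],[0,0,0,0,0,0,1],[0,0,0,0,0,0,1]]]' 50
python3 w.py
python3 -m jog '[[[0,0,0,0,0,-1,1],[0,0,0,0,0,-2,1],[0,0,0,0,0,-3,1],[0,0,0,0,0,-3,1],[0,0,0,0,0,-3,1]]]'
python3 -m jog '[[[0,0,0,0,0,-1.5,1],[0,0,0,0,0,0,1],[0,0,0,0,0,0,1],[0,0,0,0,0,0,1]]]'
cat > e.py <<'E'
from w import *
# place start: board y=+.105
a=np.radians(64.6); B=np.array([.508,-.054]); u=np.array([np.cos(a),np.sin(a)]); v=np.array([u[1],-u[0]])
t=B+.105*u; print(t)
# express the shift in tool axes after turning
yaw=np.arctan2(T[1,1],T[0,1]); d=t-p[:2]
print("turn",np.degrees(yaw-a),"x,y",-(d@v)*100,d@u*100)
print(robot.read_state()["q"])
E
python3 e.py
```

```text
t: 5.07
tool_pos: [0.6023, 0.2919, 0.0293]
orientation: [-0.285, -3.128, 0.0]
force: [0.3, 0.0, -1.8]
opening: 0.0237
t: 5.4
tool_pos: [0.6024, 0.2918, 0.0295]
orientation: [-0.285, -3.128, 0.0]
force: [0.3, -0.1, -2.4]
opening: 0.0236
5.4 [0.6024 0.2918 0.0295] yaw_y 79.59999987879003 [-0. -0. -1.] 0.0236395293312507 [ 0.3 -0.1 -2.4]
t: 5.82
tool_pos: [0.6022, 0.2918, 0.1515]
orientation: [-0.285, -3.129, 0.0]
force: [1.3, 0.6, -1.9]
opening: 0.0238
t: 6.15
tool_pos: [0.6017, 0.2916, 0.1631]
orientation: [-0.284, -3.127, 0.001]
force: [-0.7, -0.4, -2.0]
opening: 0.0237
6.15 [0.6017 0.2916 0.1631] yaw_y 79.602649805677 [-0.002 -0.001 -1.   ] 0.023688857589419146 [-0.7 -0.4 -2. ]
[0.55303819 0.04085021]
turn 15.002649805677018 x,y -6.362969736869026 -24.736964922185216
[ 3.74636575e-01  3.44986229e-01  1.34125755e+00  1.57563344e-05
  1.45747768e+00 -1.01469255e+00]
```

```bash
python3 -m jog '[[[0,0,5,0,0,0,1],[0,0,5,0,0,0,1],[0,0,5,0,0,0,1],[0,0,0,-0.5,-1,0,1],[0,0,0,-0.5,-2,0,1]]]'
python3 -m jog '[[[0,0,0,-0.6,-2.4,0,1],[0,0,0,-0.6,-2.4,0,1],[0,0,0,-0.6,-2.4,0,1],[0,0,0,-0.6,-2.4,0,1],[0,0,0,-0.6,-2.4,0,1]]]'
python3 -m jog '[[[0,0,0,-0.6,-2.4,0,1],[0,0,0,-0.6,-2.4,0,1],[0,0,0,-0.6,-2.4,0,1],[0,0,0,-0.6,-2.4,0,1],[0,0,0,0,-0.1,0,1]]]'
python3 -m jog '[[[0,0,0,0,0,0,1],[0,0,0,0,0,0,1]]]'
cat > f.py <<'E'
from e import *
for n in ["top","side"]:
    c=robot.read_camera(n); save(c,n+"2.png",(320,90,560,290) if n=="top" else (220,150,480,400),3 if n=="top" else 2.4)
    for l in ["chip_a","board"]:
        for d in robot.pinpoint(c,l):
            q=onz(c,d["point"],.03 if l!="board" else 0)[:2]; print(n,l,d["point"],round(d["confidence"],2),"board xy",np.round((q-B)@v,3),np.round((q-B)@u,3))
E
python3 f.py
```

```text
t: 6.57
tool_pos: [0.5975, 0.2609, 0.162]
orientation: [-0.683, -3.063, 0.002]
force: [1.0, -1.0, -1.6]
opening: 0.0236
t: 6.98
tool_pos: [0.5727, 0.1372, 0.1626]
orientation: [-0.685, -3.063, 0.002]
force: [0.2, -0.7, -2.0]
opening: 0.024
t: 7.4
tool_pos: [0.5525, 0.0369, 0.1628]
orientation: [-0.69, -3.062, 0.004]
force: [-0.2, 0.6, -3.2]
opening: 0.0236
t: 7.57
tool_pos: [0.5537, 0.0411, 0.1636]
orientation: [-0.689, -3.063, 0.0]
force: [0.9, -0.2, -1.6]
opening: 0.0237
7.5667 [0.5537 0.0411 0.1636] yaw_y 64.64517449840973 [-0.002  0.    -1.   ] 0.02373479796800435 [ 0.9 -0.2 -1.6]
[0.55303819 0.04085021]
turn 0.04517449840973556 x,y 0.044295234923623195 -0.04970787618260936
[-1.84368791e-02  4.34884575e-02  1.68142549e+00  2.92908529e-04
  1.41835206e+00 -1.14675239e+00]
top chip_a [329.1, 162.5] 0.55 board xy -0.047 0.223
top chip_a [426.1, 175.4] 0.52 board xy 0.028 0.003
top board [420.6, 184.8] 0.8 board xy 0.007 -0.001
side chip_a [381.8, 296.5] 0.7 board xy 0.027 0.002
side chip_a [350.0, 286.2] 0.58 board xy -0.034 0.012
side board [367.2, 304.1] 0.6 board xy 0.002 -0.001
```

View pics/side2.png

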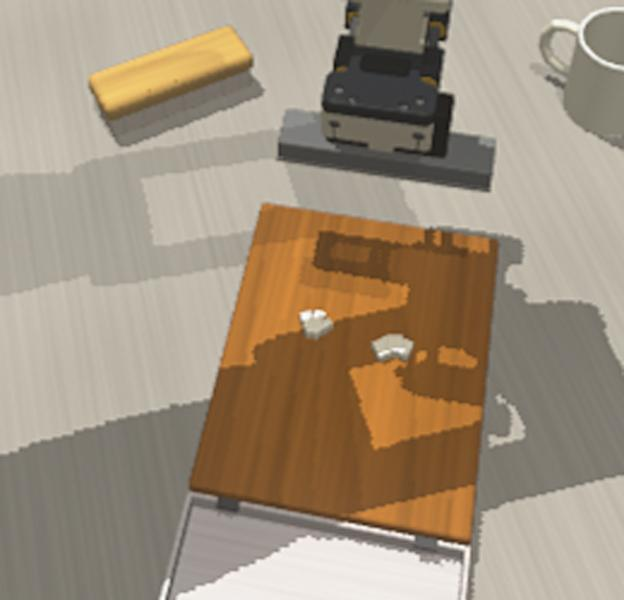

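The side view shows the scraper held level behind both chips, at crop pixels (316,322) and (392,348), and parallel to the board's end. I'll lower it onto the board.

```bash
python3 -m jog '[[[0,0,0,0,0,2.5,1],[0,0,0,0,0,3,1],[0,0,0,0,0,2.5,1],[0,0,0,0,0,1,1],[0,0,0,0,0,0.5,1]]]'
python3 -m jog '[[[0,0,0,0,0,0.3,1],[0,0,0,0,0,0.2,1],[0,0,0,0,0,0.2,1],[0,0,0,0,0,0,1],[0,0,0,0,0,0,1]]]'
python3 e.py
```

```text
t: 8.28
tool_pos: [0.5526, 0.0417, 0.0673]
orientation: [-0.689, -3.061, 0.001]
force: [-0.3, 0.8, -2.2]
opening: 0.0238
t: 8.7
tool_pos: [0.5552, 0.0413, 0.0637]
orientation: [0.69, 3.063, 0.001]
force: [1.0, 0.0, -1.5]
opening: 0.0236
8.7 [0.5552 0.0413 0.0637] yaw_y 64.60177951421522 [ 0.002  0.    -1.   ] 0.023592617513412052 [ 1.   0.  -1.5]
[0.55303819 0.04085021]
turn 0.0017795142152354664 x,y 0.17067756571807802 -0.13477942811919227
[-1.78146072e-02  1.42312082e-01  1.76782724e+00  5.18986399e-05
  1.22974062e+00 -1.14534510e+00]
```

```bash
python3 -m jog '[[[0,0,0,0,0,0.1,1],[0,0,0,0,0,0.1,1],[0,0,0,0,0,0,1]]]'
python3 -m jog '[[[0,0,0,0,0,0.1,1],[0,0,0,0,0,0,1]]]'
python3 e.py
```

```text
t: 8.95
tool_pos: [0.5544, 0.0413, 0.0607]
orientation: [0.691, 3.065, 0.0]
force: [0.1, 0.2, -1.7]
opening: 0.0236
t: 9.12
tool_pos: [0.5542, 0.0413, 0.0595]
orientation: [-0.691, -3.065, 0.0]
force: [0.1, 0.4, -2.0]
opening: 0.0241
9.1167 [0.5542 0.0413 0.0595] yaw_y 64.59805962768255 [-0. -0. -1.] 0.024087164501184005 [ 0.1  0.4 -2. ]
[0.55303819 0.04085021]
turn -0.0019403723174477804 x,y 0.0880543823716095 -0.09374992235271827
[-1.78364662e-02  1.47118868e-01  1.77098947e+00 -5.92733026e-06
  1.22371066e+00 -1.14528327e+00]
```

```bash
python3 -m jog '[[[0,0,0,0,0,0.1,1],[0,0,0,0,0,0,1],[0,0,0,0,0,0,1]]]'
python3 -m jog '[[[0,0,0,0,-0.5,0,1],[0,0,0,0,-1,0,1],[0,0,0,0,-1,0,1],[0,0,0,0,-1,0,1],[0,0,0,0,-1,0,1]]]'
python3 e.py
```

```text
t: 9.37
tool_pos: [0.5545, 0.0413, 0.0591]
orientation: [0.691, 3.065, -0.0]
force: [-2.9, -0.3, 5.6]
opening: 0.0237
t: 9.78
tool_pos: [0.5351, -0.0003, 0.0592]
orientation: [0.691, 3.063, 0.001]
force: [1.9, 3.2, 5.3]
opening: 0.0238
9.7833 [ 5.351e-01 -3.000e-04  5.920e-02] yaw_y 64.58202552941113 [ 0.001  0.    -1.   ] 0.023796368452330893 [1.9 3.2 5.3]
[0.55303819 0.04085021]
turn -0.017974470588868724 x,y 0.1449140203991512 4.488167348637949
[-9.66566861e-02  9.25671056e-02  1.83098608e+00  3.58675921e-04
  1.21679665e+00 -1.22394941e+00]
```

```bash
python3 -m jog '[[[0,0,0,0,-1,0,1],[0,0,0,0,-1,0,1],[0,0,0,0,-1,0,1],[0,0,0,0,-1,0,1],[0,0,0,0,-1,0,1]]]'
python3 -m jog '[[[0,0,0,0,-1,0,1],[0,0,0,0,-1,0,1],[0,0,0,0,-1,0,1],[0,0,0,0,-1,0,1],[0,0,0,0,-1,0,1]]]'
python3 f.py
```

```text
t: 10.2
tool_pos: [0.5135, -0.0455, 0.0591]
orientation: [0.691, 3.063, 0.001]
force: [2.8, 3.0, 6.0]
opening: 0.0236
t: 10.62
tool_pos: [0.492, -0.0907, 0.0592]
orientation: [0.691, 3.063, 0.001]
force: [2.8, 4.0, 6.4]
opening: 0.0237
10.6167 [ 0.492  -0.0907  0.0592] yaw_y 64.56935852824992 [ 0.001  0.    -1.   ] 0.023714989367076875 [2.8 4.  6.4]
[0.55303819 0.04085021]
turn -0.03064147175006178 x,y 0.12735683483833118 14.4969589089153
[-2.85104754e-01 -7.97331330e-05  1.92676294e+00  5.31166573e-04
  1.21382063e+00 -1.41223767e+00]
top chip_a [330.5, 161.6] 0.55 board xy -0.044 0.221
top chip_a [437.3, 194.0] 0.47 board xy 0.0 -0.04
top chip_a [440.4, 212.4] 0.38 board xy -0.036 -0.066
top board [418.6, 189.5] 0.93 board xy -0.005 -0.002
side chip_a [376.9, 329.9] 0.53 board xy 0.028 -0.066
side chip_a [343.7, 329.6] 0.5 board xy -0.029 -0.077
```

View pics/side2.png

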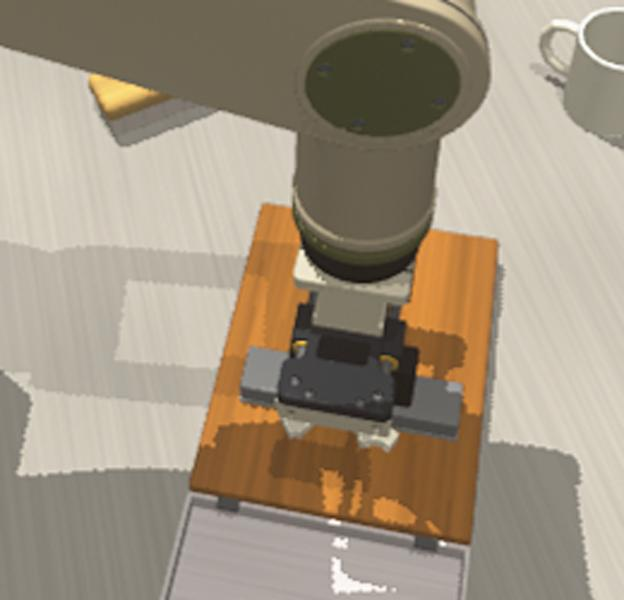

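Both chips ride ahead of the foot, at crop pixels (296,428) and (375,440). I'll push on past the board's end.

```bash
python3 -m jog '[[[0,0,0,0,-1,0,1],[0,0,0,0,-1,0,1],[0,0,0,0,-1,0,1],[0,0,0,0,-1,0,1],[0,0,0,0,-1,0,1]]]'
python3 -m jog '[[[0,0,0,0,-1,0,1],[0,0,0,0,-1,0,1],[0,0,0,0,-0.8,0,1],[0,0,0,0,-0.5,0,1],[0,0,0,0,-0.2,0,1]]]'
python3 -m jog '[[[0,0,0,0,0,0,1],[0,0,0,0,0,0,1]]]'
python3 f.py
```

```text
t: 11.33
tool_pos: [0.4705, -0.1356, 0.0591]
orientation: [0.691, 3.064, 0.001]
force: [2.5, 4.1, 5.5]
opening: 0.0237
t: 11.75
tool_pos: [0.4553, -0.1675, 0.0591]
orientation: [0.692, 3.064, 0.001]
force: [2.3, 5.5, 5.5]
opening: 0.0239
t: 11.92
tool_pos: [0.4552, -0.1676, 0.0591]
orientation: [0.692, 3.064, -0.001]
force: [0.7, 1.8, 7.0]
opening: 0.0238
11.9167 [ 0.4552 -0.1676  0.0591] yaw_y 64.54502711309271 [ 0.    -0.001 -1.   ] 0.023784588957734637 [0.7 1.8 7. ]
[0.55303819 0.04085021]
turn -0.05497288690727857 x,y 0.10256477161088431 23.022722002918968
[-4.58134096e-01 -4.13208838e-02  1.96751759e+00 -4.34879276e-04
  1.21474868e+00 -1.58450601e+00]
top chip_a [331.7, 163.1] 0.44 board xy -0.046 0.217
top chip_a [480.6, 222.4] 0.39 board xy -0.014 -0.161
top board [420.6, 188.3] 0.7 board xy -0.001 -0.005
side chip_a [365.5, 390.4] 0.5 board xy 0.025 -0.174
side chip_a [341.1, 385.6] 0.42 board xy -0.015 -0.175
```

View pics/side2.png

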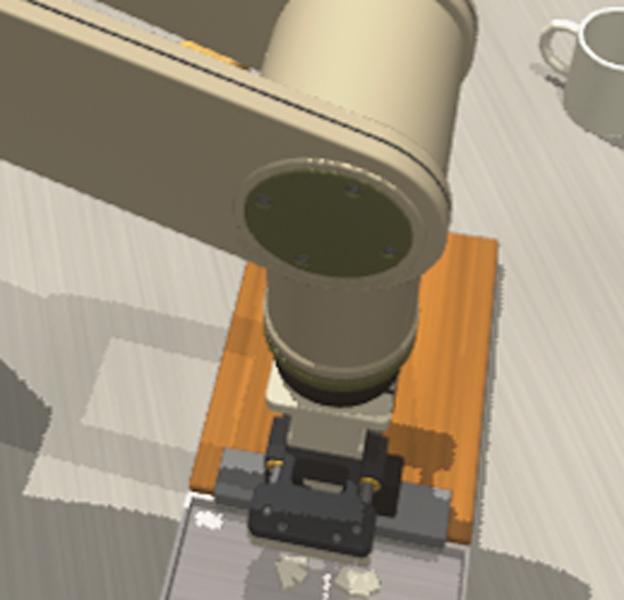

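The chips are now beyond the foot, at crop pixels (291,572) and (358,580), and look to be down in the pan. I'll take the scraper back to mid-board, then check.

```bash
python3 -m jog '[[[0,0,0,0,0,-0.5,1],[0,0,0,0,1.5,0,1],[0,0,0,0,2,0,1],[0,0,0,0,2,0,1],[0,0,0,0,2,0,1]]]'
python3 -m jog '[[[0,0,0,0,2,0,1],[0,0,0,0,2,0,1],[0,0,0,0,1.5,0,1],[0,0,0,0,0.5,0,1],[0,0,0,0,0.5,0,1]]]'
python3 -m jog '[[[0,0,0,0,0,0.2,1],[0,0,0,0,0,0.2,1],[0,0,0,0,0,0,1],[0,0,0,0,0,0,1]]]'
python3 f.py
```

```text
t: 12.63
tool_pos: [0.4867, -0.0988, 0.0629]
orientation: [-0.692, -3.062, 0.001]
force: [0.0, -0.1, -2.8]
opening: 0.0237
t: 13.05
tool_pos: [0.5148, -0.0401, 0.063]
orientation: [-0.689, -3.063, 0.001]
force: [-0.7, -0.5, -2.2]
opening: 0.0237
t: 13.38
tool_pos: [0.5153, -0.0407, 0.0594]
orientation: [-0.692, -3.064, 0.0]
force: [-0.4, -0.4, -2.3]
opening: 0.0238
13.3833 [ 0.5153 -0.0407  0.0594] yaw_y 64.55165507743205 [-0.001 -0.    -1.   ] 0.023794304122482436 [-0.4 -0.4 -2.3]
[0.55303819 0.04085021]
turn -0.04834492256793818 x,y 0.08780947521485725 8.987671373340623
[-1.77875404e-01  4.61574807e-02  1.87937814e+00 -2.81717891e-04
  1.21664998e+00 -1.30441644e+00]
top chip_a [489.6, 208.3] 0.6 board xy 0.025 -0.165
top chip_a [331.0, 166.0] 0.44 board xy -0.053 0.215
top chip_a [481.6, 228.0] 0.38 board xy -0.025 -0.168
top board [421.6, 189.2] 0.75 board xy -0.001 -0.008
side chip_a [366.3, 391.8] 0.77 board xy 0.026 -0.176
side chip_a [342.6, 387.9] 0.55 board xy -0.012 -0.178
side board [367.3, 303.8] 0.88 board xy 0.002 -0.0
```

View pics/top2.png

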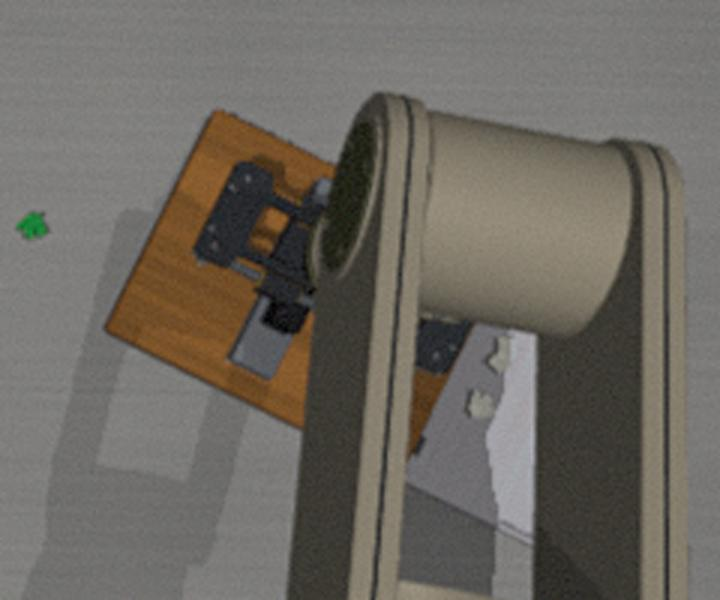

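Both chips lie in the pan, at crop pixels (500,353) and (480,405). I'll set the scraper down and release it.

```bash
python3 -m jog '[[[0,0,0,0,0,0.1,1],[0,0,0,0,0,0,1]]]'
python3 -m jog '[[[0,0,0,0,0,0,5],[0,0,0,0,0,0,5],[0,0,0,0,0,0,5],[0,0,0,0,0,0,5],[0,0,0,0,0,0,5]]]'
python3 -m jog '[[[0,0,0,0,0,0,5],[0,0,0,0,0,0,5]]]'
```

```text
t: 13.85
tool_pos: [0.5159, -0.0401, 0.0591]
orientation: [0.691, 3.064, -0.0]
force: [-2.0, -0.7, 2.7]
opening: 0.024
t: 14.27
tool_pos: [0.5158, -0.0399, 0.0586]
orientation: [0.691, 3.065, 0.0]
force: [-0.1, -0.3, -0.4]
opening: 0.0488
t: 14.43
tool_pos: [0.5157, -0.04, 0.0586]
orientation: [-0.691, -3.065, 0.0]
force: [-0.0, 0.9, -0.6]
opening: 0.0498
```

Contact was made and the fingers opened cleanly. I'll retreat up, then sideways away from the view.

```bash
python3 -m jog '[[[0,0,0,0,0,-1,5],[0,0,0,0,0,-2,5],[0,0,0,0,0,-3,5],[0,0,0,0,0,-3,5],[0,0,0,0,0,-3,5]]]'
python3 -m jog '[[[0,0,0,0,0,-3,5],[0,0,0,0,2.5,0,5],[0,0,0,0,3,0,5],[0,0,0,0,3,0,5],[0,0,0,0,3,0,5]]]'
python3 -m jog '[[[0,0,0,0,3,0,5],[0,0,0,0,3,0,5],[0,0,0,0,3,0,5],[0,0,0,0,3,0,5],[0,0,0,0,0,0,5]]]'
python3 -m jog '[[[0,0,0,0,0,0,5],[0,0,0,0,0,0,5]]]'
cat > g.py <<'E'
from f import *
c=robot.read_camera("top")
for d in robot.pinpoint(c,"scraper"): q=onz(c,d["point"],.03)[:2]; print("scr",d["point"],d["confidence"],"board",(q-B)@v,(q-B)@u)
for d in robot.pinpoint(c,"chip_a"): q=onz(c,d["point"],.003)[:2]; print("chip z3",d["point"],"board",(q-B)@v,(q-B)@u)
t,s=[cv2.imread(f"pics/{n}2.png") for n in("top","side")]
k=[cv2.resize(i,(400,int(i.shape[0]*400/i.shape[1]))) for i in(t,s)]; h=min(i.shape[0] for i in k)
cv2.imwrite("pics/end.png",np.hstack([k[0][:h],k[1][-h:]]))
E
python3 g.py
```

```text
t: 14.85
tool_pos: [0.5154, -0.0399, 0.1806]
orientation: [-0.691, -3.065, -0.0]
force: [0.6, -0.2, -0.2]
opening: 0.0502
t: 15.27
tool_pos: [0.5657, 0.065, 0.2101]
orientation: [0.691, 3.063, 0.001]
force: [0.8, -0.3, 0.2]
opening: 0.0499
t: 15.68
tool_pos: [0.6174, 0.177, 0.2088]
orientation: [-0.686, -3.066, -0.003]
force: [1.9, -1.1, -0.2]
opening: 0.05
t: 15.85
tool_pos: [0.6164, 0.1721, 0.2089]
orientation: [-0.69, -3.065, 0.001]
force: [-0.0, 0.0, -0.3]
opening: 0.05
15.85 [0.6164 0.1721 0.2089] yaw_y 64.62817850123635 [-0. -0. -1.] 0.049967876938005466 [-0.   0.  -0.3]
[0.55303819 0.04085021]
turn 0.028178501236354632 x,y 0.0937247363569257 -14.569852884041461
[ 1.92388858e-01  2.42192203e-01  1.38016229e+00 -4.40815126e-04
  1.51951549e+00 -9.35563000e-01]
top chip_a [490.5, 205.6] 0.65 board xy 0.032 -0.164
top chip_a [330.2, 164.4] 0.55 board xy -0.05 0.218
top chip_a [479.7, 225.2] 0.4 board xy -0.021 -0.162
side chip_a [368.8, 392.4] 0.7 board xy 0.03 -0.177
side chip_a [337.8, 385.1] 0.63 board xy -0.021 -0.175
side chip_a [365.6, 215.6] 0.57 board xy -0.032 0.188
side board [365.1, 302.2] 0.61 board xy -0.002 0.002
scr [186.2, 248.6] 0.96 board -0.3845513625622202 0.4355058811575187
scr [219.6, 170.2] 0.9 board -0.18152570743915913 0.44963948832743256
chip z3 [490.5, 209.5] board 0.02836302543174378 -0.17776353645003465
chip z3 [480.7, 224.5] board -0.014963580972534021 -0.17252159008923745
chip z3 [331.1, 161.8] board -0.04059761336082918 0.22014194549988736
```

View pics/end.png

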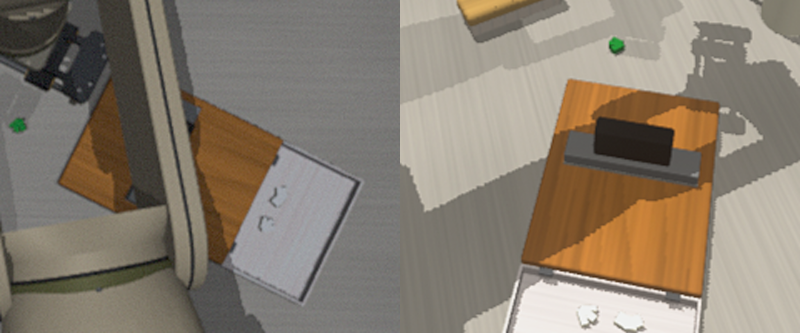

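The scraper stands upright on the cleared board, with its fin at (634,140). Both white chips lie in the pan, at (588,316) and (630,320), and the arm is clear.

```bash
python3 -c "
from plant import robot
print(robot.close_job(), robot.read_state()['t'])"
```

```text
the job is handed in; nothing more can be done
the job is handed in; nothing more can be done
```

Both chips are in the catch pan and the scraper is standing upright on the cleared board. I gripped the grey scraper by its fin and wiped the chips off in one stroke. Then I set it down near the middle of the board, released it and backed the arm away before handing in at about 16 s.

**Final pictures:** the side view shows the scraper upright on the board. Both views agree that the chips lie on the pan floor, at about y = -0.175 m in the board frame. The green look-alikes and the brush were left alone.

**Forces:** the readings I took at the end of each move stayed around 7 N.

**Check that failed:** the network did not find the scraper in the last top picture because the arm hid it. Its final pose rests on the side view and the release readings.

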